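# Set a lathe's turret stop to 4 and bring the tailstock up to it

### The arm

A 6-joint arm with a two-finger parallel gripper is mounted at the origin on the work surface. World frame = base frame: x ahead of the robot, y to its left, z up, the work surface at z = 0. Lengths are in m, angles in rad, forces in N, time in s.
With the tool pointing down it reaches from about 0.35 to 0.85 m from the base axis. Payload 8.1 kg.
Tool frame: the origin (TCP) lies at the very end of the fingers, on their centre line; the grasp point (between the pads) lies 19 mm behind it (robot.pinch_z is the distance from the TCP to the grasp point, in m); y points along the fingers, x is the direction in which the jaws open and shut, and the axes are right-handed (so a half turn about y gives the same grasp; the last joint's range is limited). The gripper opens to 93 mm and grips with 3 to 60 N. Pads are 15 mm wide; open, the fingers measure 128 mm over their backs; the gripper's body (75 mm by 188 mm) begins 65 mm behind the grasp point.
Start: joints at [-1.311, 0.13, 1.488, -0, 1.523, -0.085], TCP at [0.203, -0.565, 0.219] pointing down, gripper open.
Joint ranges: [-2.96, 2.96], [-0.89, 2.26], [0.02, 2.5], [-1.34, 4.48], [0, 2.73], [-2.66, 2.66]. Speed limits (rad/s): [2.39, 2.39, 2.79, 3.14, 3.14, 3.14].

### API

Orientations are given as a rotation vector (axis times angle).
In Python, from plant import robot gives the robot as it stands.
- The arm moves only by the shell command python3 -m inch 'ROWS' [FORCE]. ROWS is JSON, a list of rows, each a list of 5 numbers: the closure, from -1 (fully open) to 1 (shut), then the shift along the world's x, y, z in m, then the turn about the world's z in rad. A call has 1 to 8 rows; each row is the pose to reach, as a shift and turn from the pose measured when the call began; what a row does not reach only later rows make up. A row lasts 1/8 s, in which the tool goes at most 62.5 mm and 10.7 degrees, less where a joint would pass 70% of its speed; a pose out of reach is approached as far as the arm can. A call with a gripper value outside its range is refused whole. The fingers move at their own pace and stop on an object; FORCE is the grip in N (left out, the last holds). Time passes only in rows, so rows that repeat a pose let the fingers close. It gives the time, the measured TCP pose, the force and the opening at its end, in the units of the state.
- robot.read_state(): the state, without advancing time (a new reading comes with each control period).
- robot.read_camera(name): name is "scene" or "top" or "wrist"; returns a dict with "color" (384x512x3 uint8, red, green, blue), "mtx" (3x3 intrinsics, pixels), "R" (3x3) and "t" (3): a world point X has camera coordinates R X + t; the wrist camera has in their place "hand_eye" (4x4, takes a point from camera to tool coordinates, whose origin is the TCP and whose axes are the tool frame's). Camera axes: x right, y down, z forward; pixel columns grow to the right and rows downward; lengths in m; the calibration is good to about 2 mm. A picture is of the moment at which its call begins: read the wrist's pose just before it. There is no depth.
- robot.close_job(): hands the job in, once; it reports no verdict.
The state is a dict: "t": time; "q": joint angles; "dq": joint speeds; "joint_torque": joint torques, N m; "tool_pos": TCP position; "orientation": TCP orientation; "force": force on the tool from outside, world axes, zero at the start; "wrist_torque": the same for the moment, N m; "opening": finger opening in m.
Only numpy, scipy, OpenCV 4.12 (cv2) and the standard library are available. Lean on these libraries where they do the work, as an engineer would, in place of code of your own. Each camera call takes 0.05 s, during which the arm holds its last target. There are 200 camera calls.

### The job

The next holes are drilled to stop number 4. Turn the spoked stop drum on the lathe until 4 stands centred in its little window, then slide the tailstock along the bed until its stop finger bears on that stop: feel for it, press lightly for a moment (about 5 to 8 N on the stop, never 15 N or a blow, which would shift the setting) and leave the tailstock there, touching the stop, with the 4 still in the window. Do not disturb the loose tools and parts that lie in the lathe's tray.

Things in the scene. Friction and masses are not known exactly. Their poses are not given: they have to be found in the camera images.
- lathe: small bench lathe, fixed. Origin under its tray, below the bed; y runs along the bed to the headstock, x away from the operator, z up. Bed top z 78 mm. Turret stop on the operator's side: green cover x -128 to -62, y -27 to 39, top z 132, with a 26 mm window at x -95, y -6; its drum turns about the line x -95, z 100. Carriage beyond y 85 (z to 160), headstock beyond 190 (z to 235).
- stop_drum: drum of the turret stop with spokes and stop rods. Origin on its axis, at lathe (-95, 0, 100) mm; y along the axis. Turned 0 deg about +y from the lathe's axes it shows 1, 60 deg 2, 120 deg 3, 180 deg 4, 240 deg 5, 300 deg 6: pushing its top to lathe +x counts up. Turns endlessly both ways; a leaf spring clicks it into each number (about 0.15 N m to leave one, snaps on past half way).
- hub (a point): centre of the drum's spoke wheel, on the axis, 62 mm to +y of the drum's origin. Six radial black spokes, 11 mm thick, ends round at 58 mm from the axis, 60 deg apart; when a number is centred two spokes lean 30 deg either side of straight up. About 40 mm is free between neighbouring spokes near their ends. The wheel is clear of the cover by 17 mm along the axis.
- number4 (a point): middle of the flat that bears the 4 (24 mm from the axis, drum y -6 mm). Six flats bear figures 1 to 6, 20 mm high, read from the operator's side; the uppermost is seen in the window. Each has its own fixed stop rod, 8 mm thick, 16 mm from the axis in line with it, that stands out of the drum's -y end face (drum y -30 mm) by a preset length of 13 to 45 mm, different for each and not told.
- tailstock: green tailstock, 0.95 kg or so, slides by hand along the lathe's bed (lathe +y is towards the stop) with 3 to 4 N of drag and stays where left; cannot tip or lift. Origin at bed height under its middle. Base 86 x 70 x 20 mm, above it a body 38 mm wide across the bed, 66 mm long, top round at 81 mm; 54 mm handwheel at its -y end (rear face 59 mm behind the middle). Room of 115 mm to slide.
- tail_grip (a point): place to take the tailstock from above, fingers on the two sides across the bed: on its middle plane, 10 mm to -y of its middle, 52 mm above the bed (29 mm below the top of the body; the base is 32 mm below). The width here is 38 mm, sides upright.
- stop_finger (a point): front face centre of the tailstock's stop finger, a 10 mm square steel bar that points along lathe +y on an arm on the operator's side, 72 mm ahead of the tailstock's middle and level with the top stop rod. It meets only the rod that is uppermost (the one whose number shows), wherever that rod ends.
- chuck_key: loose steel T-shaped chuck key lying in the tray behind the bed, 85 x 85 mm. Leave alone.
- brass_blank: loose brass slug, 24 mm across, 24 mm tall, standing in the tray on the operator's side. Leave alone.
- drill_chuck: loose steel drill chuck with a taper shank, 38 mm across, 93 mm tall, standing in the tray behind the bed. Leave alone.

How it is judged:
By the outcome, as a careful person would: the job done as asked, in the order asked, and still so for the second after the job is handed in, with the robot touching nothing.
It also fails if it takes over 64 s, if anything falls off the work surface, if the arm or the gripper's body presses on something with over 40 N, if the wrist force passes 120 N, or if a joint passes its speed limit or range.

## Working session

There is one attempt and no reset: what is moved stays moved. The work goes in short steps, Python scripts to look and compute and a shell command to move; the robot and the scene stay as the last step left them, time stands still between calls to the robot, and variables do not carry over. Pictures are saved under pics/ and viewed, about 8 in all and at most 12, crops included, and the job is handed in when it is done.

```bash
ls; mkdir -p pics; python3 - <<'E'
from plant import robot
import cv2,numpy as np
a=robot.read_camera("scene");b=robot.read_camera("top")
for n,c in(("scene",a),("top",b)):
    cv2.imwrite(f"pics/{n}0.png",c["color"][:,:,::-1]); np.savez(n+"0.npz",**{k:np.array(v) for k,v in c.items()})
    print(n,c["mtx"],c["R"],c["t"])
s=robot.read_state();print(s)
E
```

```text
pics
scene [[405.31755685   0.         252.00353232]
 [  0.         405.31755685 191.37945784]
 [  0.           0.           1.        ]] [[ 0.8118576   0.58372361  0.01240951]
 [ 0.50786206 -0.69554288 -0.50822852]
 [-0.28803364  0.41891151 -0.86113284]] [-0.48247164 -0.26834632  1.05833371]
top [[403.01357429   0.         258.2304107 ]
 [  0.         403.01357429 189.94486732]
 [  0.           0.           1.        ]] [[ 0.00700639 -0.99950784 -0.03057751]
 [-0.98654758 -0.00191478 -0.16346314]
 [ 0.16332414  0.03131145 -0.98607546]] [-0.02403915  0.62441425  0.80555037]
{'t': 0.1, 'q': array([-1.31140503e+00,  1.31065591e-01,  1.48916270e+00,  1.44132951e-05,
        1.52297292e+00, -8.53904790e-02]), 'dq': array([ 8.57812389e-05,  1.24900704e-04, -4.84897535e-03,  1.58333790e-03,
        1.61340914e-03, -3.66089610e-04]), 'joint_torque': array([ 2.30020552e-03, -5.61345220e+01, -4.93092799e+01,  7.71374535e-02,
        2.90610432e-02, -5.82919355e-06]), 'tool_pos': array([ 0.20269807, -0.56419494,  0.21770852]), 'orientation': array([-1.35173981,  0.95243966, -0.95041768]), 'force': array([ 0.10500419, -0.2996485 , -0.11335229]), 'wrist_torque': array([ 0.03577072, -0.00578696,  0.00385609]), 'opening': 0.09323875989611843}
```

View pics/scene0.png

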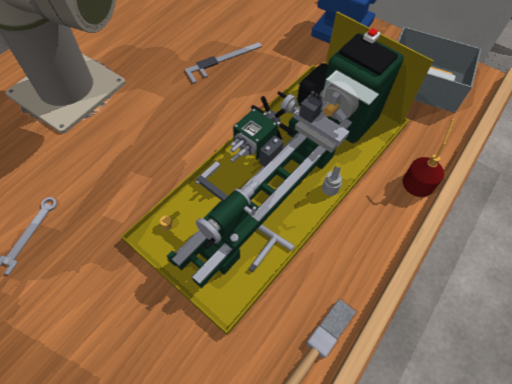

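View pics/top0.png

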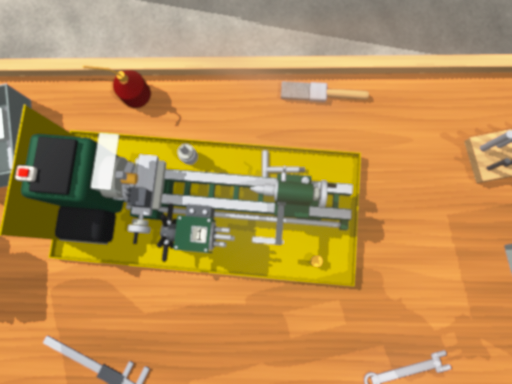

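```bash
cat > h.py <<'E'
import numpy as np,cv2
def ray(c,u,v,z):
    d=np.linalg.inv(c["mtx"])@[u,v,1]; R=c["R"];o=-R.T@c["t"];d=R.T@d
    return o+d*(z-o[2])/d[2]
def proj(c,X):
    p=c["mtx"]@(c["R"]@np.asarray(X)+c["t"]);return p[:2]/p[2]
E
python3 - <<'E'
from h import *
b=np.load("top0.npz");im=cv2.imread("pics/top0.png");hsv=cv2.cvtColor(im,cv2.COLOR_BGR2HSV)
# yellow tray outline
m=cv2.inRange(hsv,(24,150,60),(33,255,255)); cs,_=cv2.findContours(m,0,2);
# green cover
g=cv2.inRange(hsv,(60,80,20),(95,255,140)); cs,_=cv2.findContours(g,cv2.RETR_EXTERNAL,cv2.CHAIN_APPROX_NONE)
for c in sorted(cs,key=cv2.contourArea)[-5:]: print(cv2.contourArea(c),cv2.boundingRect(c),cv2.minAreaRect(c))
c=cv2.resize(im[135:295,110:370],None,fx=3,fy=3,interpolation=cv2.INTER_CUBIC)
cv2.imwrite("pics/topc.png",c)
E
```

```text
24.0 (185, 182, 5, 12) ((186.99391174316406, 187.55490112304688), (3.2025146484375, 11.264017105102539), 6.34019136428833)
41.0 (148, 211, 13, 7) ((154.0, 214.0), (6.0, 12.0), 90.0)
61.0 (164, 180, 8, 13) ((167.67694091796875, 186.0846405029297), (6.325770854949951, 12.155404090881348), 7.125016689300537)
612.0 (174, 217, 36, 34) ((191.748291015625, 233.02072143554688), (33.55037307739258, 32.8029670715332), 4.763641834259033)
2284.0 (22, 135, 100, 78) ((74.32308197021484, 172.41539001464844), (100.4681396484375, 69.70751953125), 7.125016689300537)
```

View pics/topc.png

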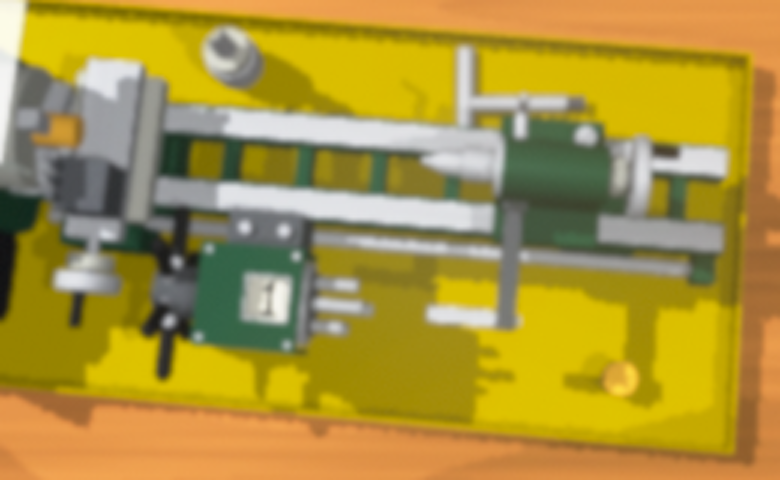

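```bash
python3 - <<'E'
from h import *
b=np.load("top0.npz")
r=lambda u,v,z:ray(b,110+u/3,135+v/3,z)
p=r(170,108,.078);q=r(725,148,.078);print("rail far",p,q,np.arctan2(q[0]-p[0],p[1]-q[1]))
p=r(160,205,.078);q=r(720,248,.078);print("rail near",p,q,np.arctan2(q[0]-p[0],p[1]-q[1]))
C=[r(*x,.132) for x in((205,240),(313,250),(300,350),(192,343))];print(C,np.mean(C,0))
W=r(267,299,.132);print("win",W)
print("tail top",r(553,172,.159),"finger tip",r(428,314,.116),"chuck",r(232,55,.06))
for yaw in (.06,):pass
E
```

```text
rail far [0.65978197 0.16951478 0.078     ] [ 0.6320654  -0.21341503  0.078     ] -0.07225426324313525
rail near [0.59169508 0.17341166 0.078     ] [ 0.56364023 -0.20797325  0.078     ] -0.07342820663538555
[array([0.56220566, 0.12882546, 0.132     ]), array([0.55610039, 0.05951065, 0.132     ]), array([0.49325478, 0.06612863, 0.132     ]), array([0.49715582, 0.13448168, 0.132     ])] [0.52717916 0.0972366  0.132     ]
win [0.52496418 0.08791256 0.132     ]
tail top [ 0.60228994 -0.09139966  0.159     ] finger tip [ 0.5167953  -0.01327051  0.116     ] chuck [0.7024042  0.13131886 0.06      ]
```

```bash
python3 - <<'E'
from plant import robot
from h import *
from scipy.spatial.transform import Rotation as Ro
s=robot.read_state();R=Ro.from_rotvec(s["orientation"]).as_matrix();print(R.round(3))
w=robot.read_camera("wrist");print(w["hand_eye"],w["mtx"]);np.savez("he.npz",he=w["hand_eye"],mtx=w["mtx"])
L=np.array([.621,.0855]);Q=np.array([[.9973,.0729],[-.0729,.9973]])
for n,p in dict(hub=(-.095,.062),n4=(-.095,-.006),tail=(0,-.188)).items():
    g=L+Q@p;print(n,g,g-s["tool_pos"][:2])
jx=R[:2,0];print("yaw of jaw",np.arctan2(jx[1],jx[0]),"bed dir",np.arctan2(.9973,.0729))
E
```

```text
[[ 0.338 -0.     0.941]
 [-0.941  0.002  0.338]
 [-0.002 -1.     0.   ]]
[[ 9.99999465e-01 -8.15567483e-04  6.36057718e-04 -6.47916319e-04]
 [-8.39289001e-04 -2.80499279e-01  9.59853869e-01 -1.66251850e-01]
 [-6.04411873e-04 -9.59853890e-01 -2.80499813e-01  7.73937349e-02]
 [ 0.00000000e+00  0.00000000e+00  0.00000000e+00  1.00000000e+00]] [[328.86318938   0.         255.06718639]
 [  0.         328.86318938 195.89123019]
 [  0.           0.           1.        ]]
hub [0.5307763 0.1542581] [0.32807823 0.71845304]
n4 [0.5258191 0.0864417] [0.32312103 0.65063664]
tail [ 0.6072948 -0.1019924] [0.40459673 0.46220254]
yaw of jaw -1.2260151307467106 bed dir 1.4978287399873176
```

```bash
python3 -m inch '[[0,0.01,0.02,0.05,0],[0.5,0.03,0.07,0.08,0],[1,0.05,0.125,0.09,-0.1],[1,0.07,0.18,0.09,-0.2],[1,0.095,0.235,0.09,-0.3],[1,0.12,0.29,0.09,-0.4],[1,0.14,0.345,0.09,-0.418],[1,0.165,0.4,0.09,-0.418]]' 20; python3 -m inch '[[1,0.02,0.05,0,0],[1,0.035,0.105,0,0],[1,0.055,0.16,0,0],[1,0.07,0.21,0,0],[1,0.09,0.265,0,0],[1,0.115,0.322,0,0],[1,0.115,0.322,0,0],[1,0.115,0.322,0,0]]'
python3 - <<'E'
from plant import robot
from h import *
from scipy.spatial.transform import Rotation as Ro
s=robot.read_state();w=robot.read_camera("wrist")
cv2.imwrite("pics/w1.png",w["color"][:,:,::-1])
R=Ro.from_rotvec(s["orientation"]).as_matrix();T=np.eye(4);T[:3,:3]=R;T[:3,3]=s["tool_pos"]
M=np.linalg.inv(T@w["hand_eye"]);np.savez("w1.npz",mtx=w["mtx"],R=M[:3,:3],t=M[:3,3])
print(s["q"],s["tool_pos"],R.round(3),s["t"])
E
```

```text
t: 1.15
tool_pos: [0.3679, -0.1625, 0.3078]
orientation: [-1.172, 1.264, -1.263]
force: [1.2, 0.7, 0.0]
opening: 0.0179
t: 2.15
tool_pos: [0.4825, 0.1594, 0.3073]
orientation: [-1.174, 1.264, -1.262]
force: [-0.3, 0.1, -0.7]
opening: 0.0007
[ 2.17670905e-01 -1.38918634e-01  1.59683494e+00  5.31472878e-04
  1.68406823e+00  1.86174851e+00] [0.48252906 0.15936493 0.30731455] [[-0.073 -0.     0.997]
 [-0.997  0.    -0.073]
 [-0.    -1.    -0.001]] 2.15
```

View pics/w1.png

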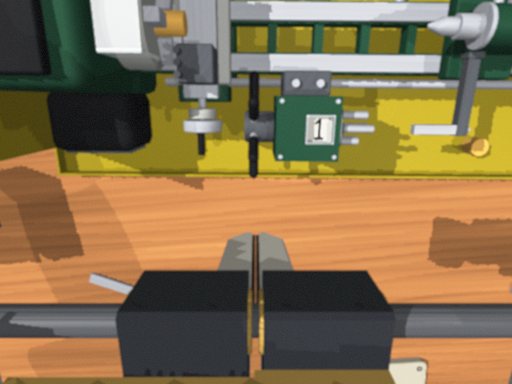

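```bash
python3 - <<'E'
from h import *
w=np.load("w1.npz");Q=np.array([[.9973,.0729],[-.0729,.9973]]);L0=np.array([.621,.0855])
win=ray(w,321,129,.124)[:2];C=np.mean([ray(w,*p,.132) for p in((276,95),(341,97),(340,161),(274,160))],0)[:2]
print("L from win",win-Q@[-.095,-.006],"L from cover",C-Q@[-.095,.006])
l=lambda u,v,z:Q.T@(ray(w,u,v,z)[:2]-L0)
print("spokes",l(253,75,.15),l(253,125,.15),"x crank",l(219,122,.11),l(219,122,.14),"rail",l(230,12,.078),l(230,55,.078))
print("finger",l(413,130,.116),"tail top",l(497,30,.159),"brass",l(479,146,.024))
print(proj(w,[*(L0+Q@[-.095,.062]),.1]))
E
```

```text
L from win [0.62041201 0.08632852] L from cover [0.62119914 0.08938468]
spokes [-0.04424759  0.06556978] [-0.08959892  0.06568875] x crank [-0.08928306  0.10266248] [-0.08737773  0.09945049] rail [0.02448272 0.09057809] [-0.01839111  0.09153228]
finger [-0.09745185 -0.10530216] tail top [-0.00827295 -0.14647683] brass [-0.12705282 -0.24169752]
[256.58781607 126.62302675]
```

```bash
python3 -m inch '[[1,0,0,-0.05,0],[1,0,0,-0.1,0],[1,0,0,-0.14,0],[1,0,0,-0.16,0],[1,0,0,-0.174,0],[1,0,0,-0.174,0]]'; python3 -m inch '[[1,0.008,-0.0006,0,0],[1,0.016,-0.0012,0,0],[1,0.022,-0.0016,0,0],[1,0.028,-0.002,0,0]]';python3 -m inch '[[1,0.006,-0.0004,0,0],[1,0.012,-0.0009,0,0],[1,0.017,-0.0012,0,0],[1,0.0205,-0.0015,0,0],[1,0.0205,-0.0015,0,0]]'
python3 - <<'E'
from plant import robot
import cv2
w=robot.read_camera("wrist");cv2.imwrite("pics/w2.png",w["color"][:,:,::-1])
E
```

```text
t: 2.95
tool_pos: [0.4822, 0.1578, 0.1334]
orientation: [-1.173, 1.265, -1.264]
force: [0.2, -0.5, 0.7]
opening: 0.0006
t: 3.45
tool_pos: [0.5111, 0.1558, 0.1337]
orientation: [-1.172, 1.265, -1.265]
force: [-1.5, -0.2, 1.2]
opening: 0.0005
t: 4.08
tool_pos: [0.5317, 0.1543, 0.1335]
orientation: [-1.172, 1.265, -1.265]
force: [0.0, -0.2, -0.9]
opening: 0.0005
```

View pics/w2.png

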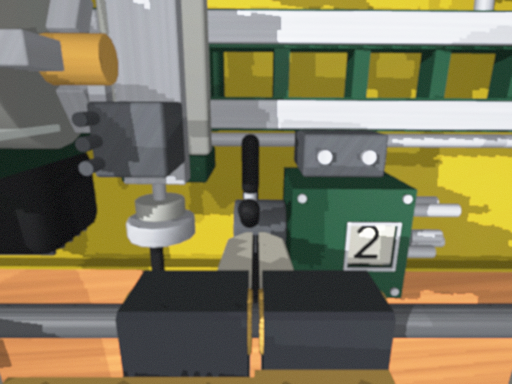

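The window (372,245) now shows 2, so one push gives one click. I'll repeat it for 3, then 4.

```bash
python3 -m inch '[[1,0,0,0.025,0],[1,0,0,0.05,0],[1,-0.02,0.0015,0.05,0],[1,-0.05,0.0037,0.05,0],[1,-0.05,0.0037,0.045,0],[1,-0.05,0.0037,0.02,0],[1,-0.05,0.0037,0,0],[1,-0.05,0.0037,0,0]]'; python3 -m inch '[[1,0.01,-0.0007,0,0],[1,0.018,-0.0013,0,0],[1,0.024,-0.0017,0,0],[1,0.03,-0.0022,0,0],[1,0.036,-0.0026,0,0],[1,0.042,-0.003,0,0],[1,0.05,-0.0036,0,0],[1,0.05,-0.0036,0,0]]'
python3 -m inch '[[1,0,0,0.025,0],[1,0,0,0.05,0],[1,-0.02,0.0015,0.05,0],[1,-0.05,0.0037,0.05,0],[1,-0.05,0.0037,0.045,0],[1,-0.05,0.0037,0.02,0],[1,-0.05,0.0037,0,0],[1,-0.05,0.0037,0,0]]'; python3 -m inch '[[1,0.01,-0.0007,0,0],[1,0.018,-0.0013,0,0],[1,0.024,-0.0017,0,0],[1,0.03,-0.0022,0,0],[1,0.036,-0.0026,0,0],[1,0.042,-0.003,0,0],[1,0.05,-0.0036,0,0],[1,0.05,-0.0036,0,0]]'
python3 -m inch '[[1,0,0,0.025,0],[1,0,0,0.06,0],[1,0,0,0.12,0],[1,0,-0.04,0.15,0],[1,0,-0.09,0.15,0],[1,0,-0.14,0.15,0],[1,0,-0.18,0.15,0],[1,0,-0.18,0.15,0]]'
python3 - <<'E'
from plant import robot
from h import *
from scipy.spatial.transform import Rotation as Ro
s=robot.read_state();w=robot.read_camera("wrist")
cv2.imwrite("pics/w3.png",w["color"][:,:,::-1])
R=Ro.from_rotvec(s["orientation"]).as_matrix();T=np.eye(4);T[:3,:3]=R;T[:3,3]=s["tool_pos"]
M=np.linalg.inv(T@w["hand_eye"]);np.savez("w3.npz",mtx=w["mtx"],R=M[:3,:3],t=M[:3,3])
print(s["q"],s["tool_pos"],s["t"])
E
```

```text
t: 5.12
tool_pos: [0.4804, 0.1576, 0.1316]
orientation: [-1.175, 1.267, -1.264]
force: [0.2, -0.6, 0.0]
opening: 0.0004
t: 6.12
tool_pos: [0.531, 0.1539, 0.1315]
orientation: [-1.175, 1.267, -1.264]
force: [-1.3, -0.8, -0.9]
opening: 0.0006
t: 7.12
tool_pos: [0.48, 0.1572, 0.1295]
orientation: [-1.178, 1.27, -1.263]
force: [-0.7, -0.3, 0.6]
opening: 0.0004
t: 8.12
tool_pos: [0.5306, 0.1535, 0.1295]
orientation: [-1.178, 1.27, -1.264]
force: [0.1, -0.4, 0.9]
opening: 0.0005
t: 9.12
tool_pos: [0.5303, -0.029, 0.2794]
orientation: [-1.177, 1.272, -1.267]
force: [0.2, 1.2, -0.4]
opening: 0.0004
[-0.14914587 -0.06741477  1.58041725 -0.00290662  1.63507783  1.50180996] [ 0.53029695 -0.02901568  0.27938228] 9.125
```

View pics/w3.png

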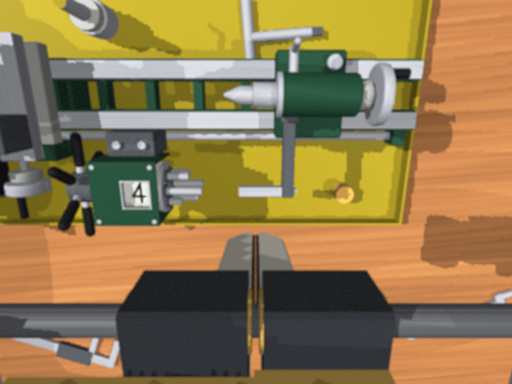

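```bash
python3 - <<'E'
from h import *
w=np.load("w3.npz");Q=np.array([[.9973,.0729],[-.0729,.9973]]);L=np.array([.6208,.0872])
l=lambda u,v,z:(Q.T@(ray(w,u,v,z)[:2]-L)*1000).round(1)
print("win",l(136,195,.124),"tip",l(239,191,.121),l(239,191,.116),"arm",l(289,158,.116))
print("base corners",[l(*p,.098) for p in((277,52),(346,51),(341,136),(276,136))])
print("body sides z.14",l(320,69,.14),l(320,119,.14),"front/rear top",l(276,94,.13),l(362,94,.15),"wheel rear",l(398,94,.13))
print("levers",l(296,42,.12),l(296,65,.14),l(335,61,.12),"rail edge",l(200,60,.078),l(200,129,.078))
print("rods",[l(*p,.116) for p in((203,188),(201,178),(190,195))])
s=[.5303,-.029]
for y in(-.168,-.188):print(L+Q@[0,y]-s)
E
python3 - <<'E'
import cv2
i=cv2.imread("pics/w3.png");cv2.imwrite("pics/c3.png",cv2.resize(i[20:240,50:420],None,fx=2.1,fy=2.1,interpolation=cv2.INTER_CUBIC))
E
```

```text
win [-97.5  -1.5] tip [ -95.1 -106.2] [ -96.5 -106. ] arm [ -62.3 -157.2]
base corners [array([  38.8, -145.2]), array([  39.2, -212.4]), array([ -42.8, -213. ]), array([ -42.2, -145. ])]
body sides z.14 [  19.8 -179.9] [ -22.6 -182. ] front/rear top [  -0.6 -142.6] [  -1.3 -215.1] wheel rear [  -1.4 -254.4]
levers [  44.4 -160.9] [  23.2 -159. ] [  28.1 -197.2] rail edge [ 34.2 -66.8] [-36.1 -62.8]
rods [array([-92.9, -68.7]), array([-82.3, -67.3]), array([-100.4,  -54.8])]
[ 0.0782528 -0.0513464]
[ 0.0767948 -0.0712924]
```

View pics/c3.png

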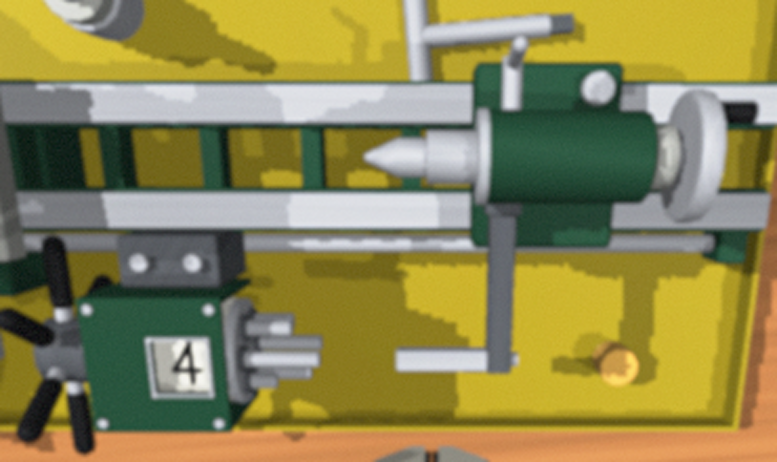

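```bash
python3 -m inch '[[-1,0.01,-0.01,0,0.18],[-1,0.025,-0.02,0,0.36],[-1,0.035,-0.03,0,0.54],[-1,0.05,-0.045,0,0.72],[-1,0.06,-0.055,0,0.9],[-1,0.07,-0.065,0,1.08],[-1,0.0756,-0.0672,0,1.26],[-1,0.0756,-0.0672,0,1.44]]'; python3 -m inch '[[-1,0,0,0,0.131],[-1,0,0,0,0.131]]'
python3 - <<'E'
from plant import robot
from h import *
from scipy.spatial.transform import Rotation as Ro
s=robot.read_state();R=Ro.from_rotvec(s["orientation"]).as_matrix();print(s["q"],s["tool_pos"],R.round(3),s["opening"])
Q=np.array([[.9973,.0729],[-.0729,.9973]]);L=np.array([.6208,.0872]);print(Q.T@(s["tool_pos"][:2]-L),L+Q@[-.0015,-.184]-s["tool_pos"][:2])
w=robot.read_camera("wrist");cv2.imwrite("pics/w4.png",w["color"][:,:,::-1])
E
```

```text
t: 10.18
tool_pos: [0.6064, -0.0933, 0.2789]
orientation: [-1.571, 0.159, -0.16]
force: [-0.1, 0.9, 0.9]
opening: 0.0757
t: 10.42
tool_pos: [0.6065, -0.0918, 0.2787]
orientation: [-1.576, 0.056, -0.056]
force: [0.1, -0.7, -0.3]
opening: 0.0921
[-0.23026266  0.14871669  1.35966555 -0.00565979  1.63168565 -0.15959798] [ 0.60649015 -0.09177587  0.27871283] [[ 0.997  0.     0.071]
 [-0.071 -0.006  0.997]
 [ 0.001 -1.    -0.006]] 0.0920553358646675
[-0.00122387 -0.17953582] [-0.0005997  -0.00441798]
```

View pics/w4.png

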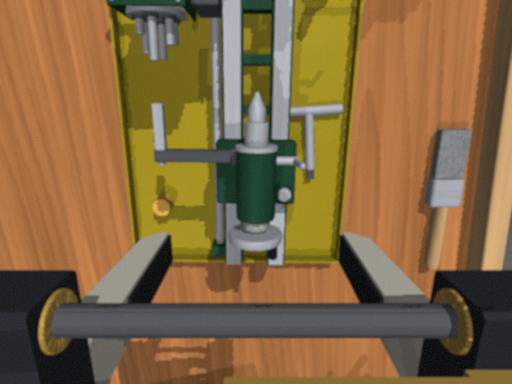

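```bash
python3 -m inch '[[-1,0,-0.0045,-0.05,0],[-1,0,-0.0045,-0.09,0],[-1,0,-0.0045,-0.12,0],[-1,0,-0.0045,-0.14,0],[-1,0,-0.0045,-0.155,0],[-1,0,-0.0045,-0.164,0],[-1,0,-0.0045,-0.164,0]]'; python3 -m inch '[[0.2,0,0,0,0],[0.5,0,0,0,0],[1,0,0,0,0],[1,0,0,0,0],[1,0,0,0,0],[1,0,0,0,0]]' 20
```

```text
t: 11.35
tool_pos: [0.6065, -0.0965, 0.1147]
orientation: [-1.576, 0.058, -0.058]
force: [0.3, -0.2, 0.7]
opening: 0.0934
t: 12.1
tool_pos: [0.6066, -0.0965, 0.1147]
orientation: [-1.576, 0.057, -0.058]
force: [11.2, -0.5, -6.4]
opening: 0.0383
```

```bash
python3 -m inch '[[1,0.001,0.002,0,0],[1,0.0013,0.006,0,0],[1,0.0016,0.01,0,0],[1,0.002,0.014,0,0],[1,0.0023,0.018,0,0],[1,0.0026,0.022,0,0],[1,0.0028,0.025,0,0]]'; python3 -m inch '[[1,0.0001,0.001,0,0],[1,0.0002,0.002,0,0],[1,0.0003,0.003,0,0],[1,0.0003,0.004,0,0]]'
```

```text
t: 12.98
tool_pos: [0.6087, -0.072, 0.1147]
orientation: [-1.577, 0.059, -0.058]
force: [-5.4, -3.6, 2.0]
opening: 0.0379
t: 13.48
tool_pos: [0.609, -0.0681, 0.1147]
orientation: [-1.577, 0.059, -0.058]
force: [-1.8, -3.6, -0.2]
opening: 0.0374
```

```bash
python3 -m inch '[[1,0,0.0005,0,0],[1,0.0001,0.001,0,0],[1,0.0001,0.0015,0,0],[1,0.0001,0.002,0,0]]'; python3 -m inch '[[1,0,0.0005,0,0],[1,0.0001,0.001,0,0]]'
```

```text
t: 13.98
tool_pos: [0.6092, -0.066, 0.1147]
orientation: [-1.577, 0.059, -0.058]
force: [-1.5, -3.4, 0.2]
opening: 0.038
t: 14.22
tool_pos: [0.6093, -0.065, 0.1147]
orientation: [-1.577, 0.059, -0.058]
force: [-2.2, -4.6, 0.9]
opening: 0.038
```

```bash
python3 -m inch '[[1,0,0.0005,0,0],[1,0.0001,0.001,0,0]]'
```

```text
t: 14.48
tool_pos: [0.6093, -0.064, 0.1147]
orientation: [-1.577, 0.059, -0.058]
force: [-1.6, -3.2, 1.2]
opening: 0.0377
```

```bash
python3 -m inch '[[1,0,0.0005,0,0],[1,0.0001,0.001,0,0]]'
```

```text
t: 14.72
tool_pos: [0.6094, -0.0629, 0.1147]
orientation: [-1.577, 0.059, -0.058]
force: [-1.3, -2.5, 0.8]
opening: 0.0379
```

```bash
python3 -m inch '[[1,0,0.0004,0,0],[1,0.0001,0.0008,0,0]]'
```

```text
t: 14.98
tool_pos: [0.6095, -0.0621, 0.1147]
orientation: [-1.577, 0.059, -0.058]
force: [-1.4, -3.4, 1.1]
opening: 0.038
```

```bash
python3 -m inch '[[1,0,0.0004,0,0],[1,0.0001,0.0008,0,0]]'
```

```text
t: 15.22
tool_pos: [0.6096, -0.0613, 0.1147]
orientation: [-1.577, 0.059, -0.058]
force: [-1.6, -3.1, 0.7]
opening: 0.038
```

```bash
python3 -m inch '[[1,0,0.0004,0,0],[1,0.0001,0.0008,0,0]]'
```

```text
t: 15.48
tool_pos: [0.6097, -0.0604, 0.1148]
orientation: [-1.577, 0.059, -0.058]
force: [-2.5, -3.7, 1.4]
opening: 0.038
```

```bash
python3 -m inch '[[1,0,0.0004,0,0],[1,0.0001,0.0008,0,0]]'
```

```text
t: 15.72
tool_pos: [0.6097, -0.0596, 0.1147]
orientation: [-1.577, 0.059, -0.058]
force: [-1.8, -3.3, 0.7]
opening: 0.0379
```

```bash
python3 -m inch '[[1,0,0.0004,0,0],[1,0,0.0008,0,0]]'
```

```text
t: 15.98
tool_pos: [0.6098, -0.0587, 0.1147]
orientation: [-1.577, 0.059, -0.058]
force: [-1.6, -4.3, 0.2]
opening: 0.0379
```

```bash
python3 -m inch '[[1,0,0.0004,0,0],[1,0,0.0008,0,0]]'; python3 - <<'E'
from plant import robot
from h import *
w=robot.read_camera("wrist");cv2.imwrite("pics/w5.png",cv2.resize(w["color"][0:260,100:400,::-1],None,fx=2.3,fy=2.3))
E
```

```text
t: 16.23
tool_pos: [0.6098, -0.0583, 0.1147]
orientation: [-1.578, 0.059, -0.058]
force: [0.3, -5.4, 0.5]
opening: 0.038
```

View pics/w5.png

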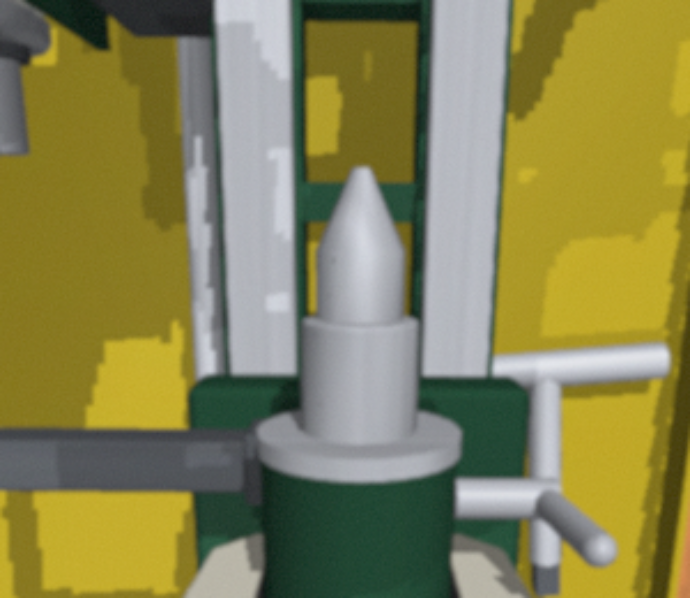

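```bash
python3 -m inch '[[1,0,0.0003,0,0],[1,0,0.0006,0,0],[1,0,0.0009,0,0]]'
```

```text
t: 16.65
tool_pos: [0.6098, -0.0583, 0.1147]
orientation: [-1.579, 0.059, -0.058]
force: [-2.4, -8.5, 0.1]
opening: 0.0381
```

```bash
python3 -m inch '[[1,0,0.0008,0,0],[1,0,0.001,0,0],[1,0,0.0011,0,0],[1,0,0.0011,0,0]]'
```

```text
t: 17.15
tool_pos: [0.6098, -0.0583, 0.1147]
orientation: [-1.58, 0.06, -0.059]
force: [-1.1, -7.9, -0.6]
opening: 0.0376
```

```bash
python3 -m inch '[[1,0,0.0009,0,0],[1,0,0.0012,0,0],[1,0,0.0014,0,0]]'; python3 -m inch '[[1,0,0.0014,0,0],[1,0,0.0014,0,0],[1,0,0.0014,0,0]]'
```

```text
t: 17.52
tool_pos: [0.6098, -0.0583, 0.1147]
orientation: [-1.582, 0.06, -0.059]
force: [0.0, -10.5, -0.6]
opening: 0.0374
t: 17.9
tool_pos: [0.6098, -0.0582, 0.1147]
orientation: [-1.584, 0.061, -0.06]
force: [-1.0, -8.9, -0.4]
opening: 0.0379
```

```bash
python3 -m inch '[[1,0,0.001,0,0],[1,0,0.0014,0,0],[1,0,0.0016,0,0],[1,0,0.0016,0,0]]'; python3 -m inch '[[1,0,0.0008,0,0],[1,0,0.0005,0,0]]'; python3 -m inch '[[0.6,0,0.0003,0,0],[0.2,0,0.0003,0,0],[-0.5,0,0.0003,0,0],[-1,0,0.0003,0,0],[-1,0,0.0003,0,0],[-1,0,0.0003,0,0],[-1,0,0.0003,0,0]]'
```

```text
t: 18.4
tool_pos: [0.6098, -0.0582, 0.1148]
orientation: [-1.586, 0.061, -0.061]
force: [-1.1, -9.5, -0.9]
opening: 0.038
t: 18.65
tool_pos: [0.6098, -0.0583, 0.1147]
orientation: [-1.587, 0.061, -0.061]
force: [-0.2, -5.4, 0.1]
opening: 0.0376
t: 19.52
tool_pos: [0.6099, -0.0579, 0.1148]
orientation: [-1.587, 0.061, -0.061]
force: [0.0, -0.2, -0.2]
opening: 0.0834
```

```bash
python3 -m inch '[[-1,0,0,0.03,0],[-1,0,0,0.07,0],[-1,0,0,0.12,0],[-1,0,-0.02,0.16,0],[-1,-0.03,-0.04,0.16,0],[-1,-0.06,-0.04,0.16,0],[-1,-0.08,-0.04,0.16,0],[-1,-0.08,-0.04,0.16,0]]'
python3 - <<'E'
from plant import robot
from h import *
w=robot.read_camera("wrist")["color"][0:240,80:440,::-1]
cv2.imwrite("pics/w6.png",cv2.resize(w,None,fx=2.2,fy=2.2,interpolation=cv2.INTER_CUBIC))
E
```

```text
t: 20.52
tool_pos: [0.5293, -0.098, 0.2753]
orientation: [-1.587, 0.061, -0.062]
force: [0.0, -0.3, 0.1]
opening: 0.0931
```

View pics/w6.png

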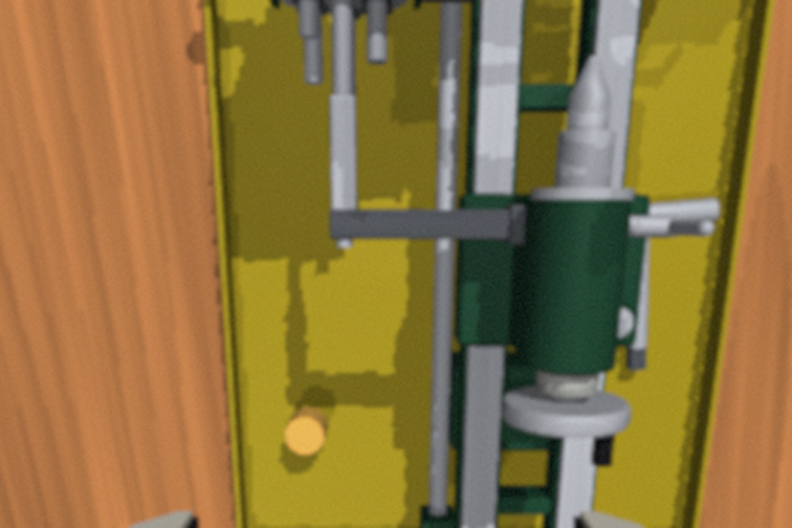

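```bash
python3 -m inch '[[-1,0,0.04,0.01,0],[-1,-0.02,0.08,0.02,0],[-1,-0.04,0.1,0.02,0],[-1,-0.06,0.1,0.02,0],[-1,-0.06,0.1,0.02,0]]'; python3 - <<'E'
from plant import robot
from h import *
w=robot.read_camera("wrist")["color"][:,:,::-1];b=robot.read_camera("top")["color"][135:295,110:370,::-1]
cv2.imwrite("pics/w7.png",np.vstack([cv2.resize(w[:250],(600,293)),cv2.resize(b,(600,300))]))
E
```

```text
t: 21.2
tool_pos: [0.4702, 0.0026, 0.2955]
orientation: [-1.587, 0.059, -0.062]
force: [0.1, -0.5, 0.2]
opening: 0.0927
```

View pics/w7.png

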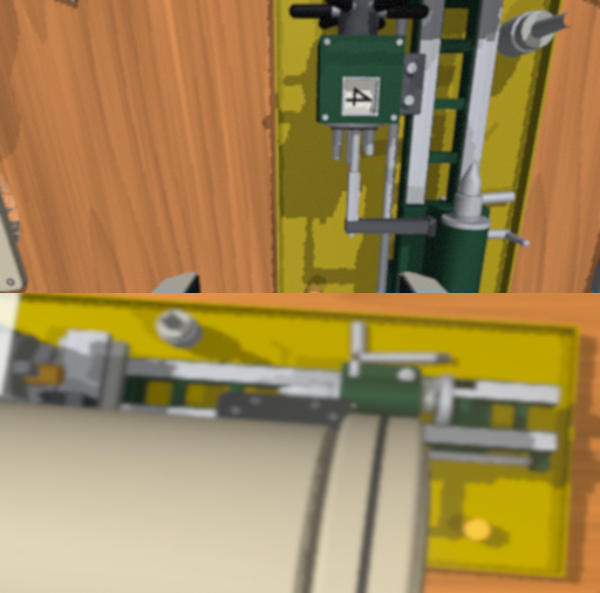

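The 4 stands centred in the window at (360,97). The finger meets the rod at (353,172), and the chuck, key and blank are where they were.

```bash
python3 -c "
from plant import robot
print(robot.close_job())"
```

```text
the job is handed in; nothing more can be done
None
```

The stop drum now stands at 4, the tailstock rests against that stop, and the job was handed in at about 21 s of the 64 s allowed.

- **Drum:** I pushed the spokes three clicks, from 1 to 4. The last picture shows the 4 centred in the window.
- **Tailstock:** I gripped it and slid it about 38 mm along the bed against roughly 3.5 N of drag, until the finger met the stop rod.
- **Press:** I held it against the stop for just under 2 s. The wrist read between 7.9 and 10.5 N at the ends of the moves. Less the drag, that is about 4.4 to 7 N on the stop, so one reading fell a little below the 5 N asked for. None came near 15 N.
- **Last checks:** The pictures show the finger touching the rod, no tool or part visibly moved in the tray, and the gripper open and clear. During the press the gripper turned by about half a degree, but the tailstock position held.

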